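# Hold the sprung tea bin open on its stop

## Robot

A 7-joint arm with a two-finger parallel gripper is mounted at the origin on the work surface. World frame = base frame: x ahead of the robot, y to its left, z up, the work surface at z = 0. Lengths are in m, angles in rad, forces in N, time in s.
With the tool pointing down it reaches from about 0.425 to 0.925 m from the base axis. Payload 6.8 kg.
Tool frame: the origin (TCP) lies at the very end of the fingers, on their centre line; the grasp point (between the pads) lies 19 mm behind it (bot.grip_depth is the distance from the TCP to the grasp point, in m); z points along the fingers, y is the direction in which the jaws open and shut (so a half turn about z gives the same grasp; the last joint's range is limited). The gripper opens to 85 mm and grips with 20 to 120 N. Pads are 22 mm wide; open, the fingers measure 114 mm over their backs; the gripper's body (76 mm by 85 mm) begins 54 mm behind the grasp point. The pads swing forward as they close: fully open they stand 13 mm farther back than shut.
Start: joints at [1.237, 0.477, 0.022, 1.555, -0.011, 1.109, -0.083], TCP at [0.151, -0.658, 0.231] pointing down, gripper open.
Joint ranges: [-2.96, 2.96], [-0.34, 2.1], [-1.41, 1.46], [0.24, 2.44], [-1.37, 4.51], [0.17, 1.92], [-2.96, 2.96]. Speed limits (rad/s): [2.39, 2.39, 3.14, 3.14, 3.14, 3.14, 3.14].

## Interface

Orientations are given as a unit quaternion [w, x, y, z].
In Python, from station import bot gives the robot as it stands.
- The arm moves only by the tool step_arm, never from a script. Its argument "increments" is a list of rows, each a list of 7 numbers: the shift along the world's x, y, z in m, then the turn, a rotation vector about the world's x, y, z in degrees, then the gripper command: -1 is fully open, 1 is shut, values between are in proportion. In form: [[dx, dy, dz, rx, ry, rz, fingers], ...]. A call has 1 to 10 rows; each row is the pose to reach, as a shift and turn from the pose commanded when the call began; what a row does not reach only later rows make up. A row lasts 1/12 s, in which the tool goes at most 41.7 mm and 7.16 degrees, less where a joint would pass 70% of its speed; a pose out of reach is approached as far as the arm can. A call with a gripper value outside its range is refused whole. The fingers move at their own pace and stop on an object; "force" is the grip in N (left out, the last holds). Time passes only in rows, so rows that repeat a pose let the fingers close. It gives the time, the measured TCP pose, the force and the opening at its end, in the units of the state.
- bot.get_obs(): the state, without advancing time (a new reading comes with each control period).
- bot.read_camera(name): name is "scene" or "top" or "wrist"; returns a dict with "color" (384x512x3 uint8, red, green, blue), "intrinsics" (3x3 intrinsics, pixels), "extrinsics" (4x4, takes a point from camera to world coordinates). Camera axes: x right, y up, looking along -z (the intrinsics and any distortion apply to the point x, -y, -z); pixel columns grow to the right and rows downward; lengths in m; the calibration is good to about 2 mm. The wrist camera is an equidistant fisheye: a pixel r from the principal point sees the ray r / f radians off the axis. A picture is of the moment at which its call begins. There is no depth.
- bot.hand_in(): hands the job in, once; it reports no verdict.
Trained networks look in the newest picture that a camera, given by its name, has taken for a name from the list of things; names that differ only in an ending like _2 or _b are one class to them, and where a whole thing is asked for, a point or a joint stands for the part that bears it (a point fixed in the world has none). Each returns a list of dicts, best first, with "conf" (0 to 1); they miss things now and then, are a little off and sometimes report something else, mostly with a low value. They report only what shows in the picture. A call takes as long as a camera call.
- bot.recognise(thing, camera): "location" ([column, row] as shares, 0 to 1, of the picture: columns of its width, rows of its height, amid what is visible of it).
- bot.place_of(thing, camera): "location" ([column, row] as shares, 0 to 1, of the picture: columns of its width, rows of its height: a listed point, or the origin of a listed thing).
The state is a dict: "t": time; "q": joint angles; "joint_vel": joint speeds; "joint_torque": joint torques, N m; "eef_pos": TCP position; "tool_rot": TCP orientation; "contact_force": force on the tool from outside, world axes, zero at the start; "torque": the same for the moment, N m; "gripper_width": opening from 0.0 (shut) to 1.0 (fully open).
Only numpy, scipy, OpenCV 4.12 (cv2) and the standard library are available. Lean on these libraries where they do the work, as an engineer would, in place of code of your own. Each camera call takes 0.05 s, during which the arm holds its last target.

## Task

The jar is to be refilled with tea: look through the clear roof of the wooden case, find which of its two spring-closed tilt-out bins has the round red-lidded tea tin in it, and ease that bin forward against its spring until it is fully on its stop. Finish while still holding it there, steady and wide open, in the fingers; never let it snap back. Keep the bin with the sugar box shut, and leave the bowl, jar, dish and tongs where they are.

Things in the scene. Friction and masses are not known exactly. Their poses are not given: they have to be found in the camera images.
- case: Wooden case screwed to the shelf, 340 mm wide (y), 135 mm deep (x), 215 mm high, with a see-through roof and two tilt-out bins side by side in its front. Origin: underside, mid width, in the plane of the case's front edges. Its own x points from the front to the back, y to the left bin, z up; the front faces -x, towards the robot within about 25 degrees.
- bin_left (a joint): Tilt of the bin on the case's +y side (left as seen from the robot), rad: 0 = shut, grows as its top tilts forward out of the case (towards the case's -x), 0.5 = on its stop, where it can go no farther. A spring pulls it shut: pulling at the knob takes about 4 N near shut and about 9 N on the stop; it stays nowhere by itself.
- bin_right (a joint): The same for the bin on the case's -y side (right as seen from the robot): 0 = shut, 0.5 = on its stop, same spring.
- knob_left (a point): Centre of the left bin's dark wooden ball knob, 32 mm in diameter, on a stem 16 mm in diameter that sticks out of the bin's front. Its centre is 36 mm in front of the bin's front board, 15 mm below the board's top edge (which is at about 203 mm), 190 mm above the shelf when shut, 170 mm above the hinge line and 50 mm in front of it. The point moves and tilts with the bin. At least 80 mm of free space on either side of it.
- knob_right (a point): Centre of the right bin's ball knob; same shape and place on its bin. The two knobs are 164 mm apart.
- hinge_left (a point): Middle of the left bin's hinge line, 20 mm above the shelf in the plane of the case's front edges, 82 mm to the case's +y; the bin turns about the case's y axis through this point. On the stop the knob's centre is 125 mm in front of this point and 125 mm above it.
- hinge_right (a point): Middle of the right bin's hinge line, 82 mm to the case's -y; otherwise as hinge_left.
- tea_tin: Round brass-coloured tea tin with a red lid, 68 mm in diameter, 110 mm high, standing in one of the two bins (left or right varies) and seen through the clear roof. Origin: centre of its underside.
- sugar_box: White carton of sugar with a blue band, 58 x 92 x 92 mm, standing in the other bin. Origin: centre of its underside.
- bowl: Green ceramic bowl, 124 mm across, 58 mm high, standing beside the case (left or right varies). Origin: centre of its underside.
- jar: Empty glass jar with an orange silicone lid stretched over its mouth, 80 mm in diameter, 113 mm high, standing on the other side of the case. Origin: centre of its underside.
- dish: Small glass dish, 90 mm across, 30 mm high, on the shelf in front of the case. Origin: centre of its underside.
- tongs: Steel kitchen tongs, 255 mm long, about 55 mm wide, 18 mm high, lying on the shelf in front of the case. Origin: underside, middle of their length; x along them.

How it is judged:
By the outcome, as a careful person would: the job done as asked, in the order asked, and still so for the second after the job is handed in, while the arm keeps its last pose, push and grip.
It also fails if it takes over 32 s, if anything falls off the work surface, if the arm or the gripper's body presses on something with over 40 N, if the wrist force passes 120 N, or if a joint passes its speed limit or range.

## Working session

There is one attempt and no reset: what is moved stays moved. The work goes in short steps, Python scripts to look and compute and a tool call to move; the robot and the scene stay as the last step left them, time stands still between calls to the robot, and variables do not carry over. Pictures are saved under pics/ and viewed, and the job is handed in when it is done.

Besides the shell and the picture viewer there is one more tool, called after "Call:" in YAML: its name, and indented under it one key for each argument. step_arm: Moves the arm, as the interface text tells. Its arguments: {"type":"object","properties":{"increments":{"type":"array","items":{"type":"array","items":{"type":"number"}}},"force":{"type":"number"}},"required":["increments"]}

```bash
mkdir -p pics; ls; python3 - <<'E'
from station import bot
import cv2, numpy as np
o=bot.get_obs(); print(o['t'],o['eef_pos'],o['tool_rot'],o['gripper_width'])
for n in ['scene','top']:
    r=bot.read_camera(n); cv2.imwrite(f'pics/{n}0.png',cv2.resize(r['color'][:,:,::-1],None,fx=1.5,fy=1.5))
    np.savez(f'{n}0.npz',**r)
    print(n,r['intrinsics'].round(1).tolist(),r['extrinsics'].round(3).tolist())
    for t in ['case','knob_left','knob_right','hinge_left','hinge_right','tea_tin','sugar_box','bowl','jar','dish','tongs']:
        print(t,[(np.round(np.array(d['location'])*[512,384],1).tolist(),round(d['conf'],2)) for d in bot.place_of(t,n)[:2]])
print(bot.get_obs()['t'])
E
```

```text
pics
0.0 [ 0.15095545 -0.65727306  0.23029963] [-9.17945368e-04  9.93634840e-01  1.12645147e-01 -1.79112508e-04] 0.9966105564700705
scene [[445.8, 0.0, 255.3], [0.0, 445.8, 194.5], [0.0, 0.0, 1.0]] [[0.578, -0.774, 0.26, 0.83], [0.816, 0.544, -0.194, -0.162], [0.009, 0.324, 0.946, 1.117], [0.0, 0.0, 0.0, 1.0]]
case []
knob_left [([286.7, 200.2], 0.67), ([262.2, 179.4], 0.45)]
knob_right [([214.3, 220.9], 0.76)]
hinge_left [([188.0, 193.5], 0.53)]
hinge_right []
tea_tin []
sugar_box []
bowl [([157.8, 273.6], 0.85)]
jar [([354.0, 211.8], 0.77)]
dish [([187.5, 196.0], 0.95)]
tongs [([263.0, 177.5], 0.62)]
top [[348.7, 0.0, 255.9], [0.0, 348.7, 192.2], [0.0, 0.0, 1.0]] [[0.004, 0.997, -0.08, 0.501], [-1.0, 0.003, -0.013, 0.04], [-0.013, 0.081, 0.997, 0.977], [0.0, 0.0, 0.0, 1.0]]
case [([280.3, 166.4], 0.94), ([364.9, 201.0], 0.41)]
knob_left [([247.7, 165.5], 0.77), ([307.9, 176.9], 0.36)]
knob_right [([316.1, 185.0], 0.94)]
hinge_left [([252.1, 159.3], 0.9)]
hinge_right [([307.1, 180.0], 0.6)]
tea_tin []
sugar_box [([246.0, 165.2], 0.75)]
bowl [([364.6, 203.4], 0.87)]
jar [([186.3, 139.7], 0.64)]
dish [([301.1, 251.0], 0.88)]
tongs []
1.2
```

View pics/scene0.png

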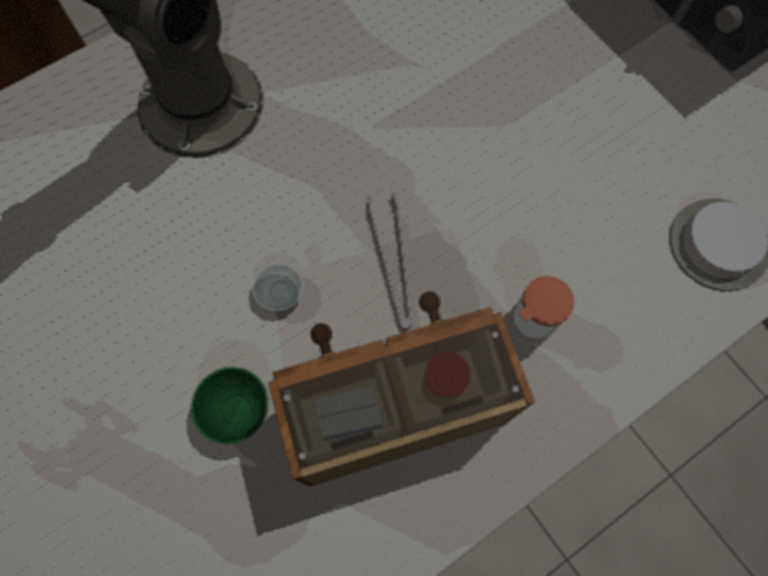

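View pics/top0.png

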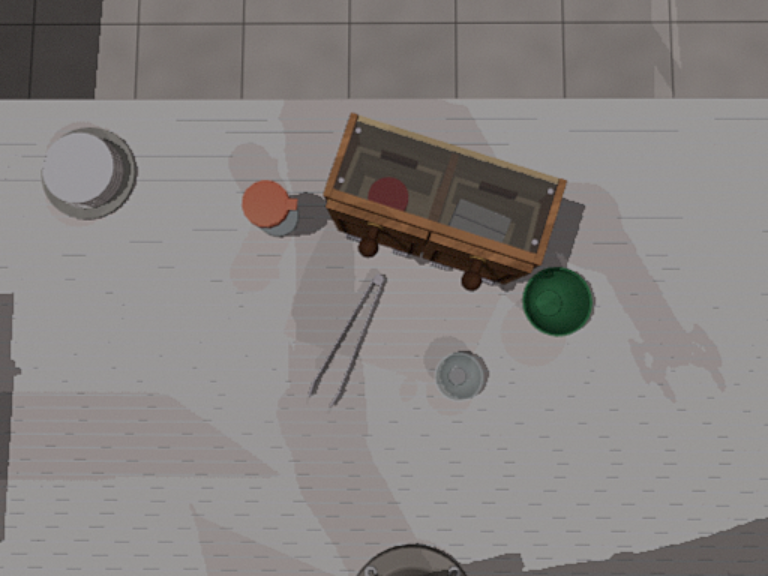

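```bash
cat > h.py <<'E'
import numpy as np
C={n:np.load(f'{n}0.npz') for n in ['scene','top']}
def ray(n,p):
    K=C[n]['intrinsics'];T=C[n]['extrinsics']
    d=np.linalg.inv(K)@[p[0],p[1],1]; d=T[:3,:3]@[d[0],-d[1],-d[2]]
    return T[:3,3],d/np.linalg.norm(d)
def plane(n,p,z):
    o,d=ray(n,p); return o+d*(z-o[2])/d[2]
def tri(a,b):
    o1,d1=ray('top',a);o2,d2=ray('scene',b)
    s=np.linalg.lstsq(np.c_[d1,-d2],o2-o1,rcond=None)[0]
    p,q=o1+s[0]*d1,o2+s[1]*d2
    return (p+q)/2,np.linalg.norm(p-q)
E
python3 - <<'E'
from h import *
for nm,a,b in [('L',(246,163.5),(286.5,200.5)),('R',(314.3,186.7),(214,222.5))]:
    print(nm,tri(a,b),plane('top',a,.19),plane('scene',b,.19))
a=(246,163.5);b=(314.3,186.7)
for n,a,b in [('top',(246,163.5),(314.3,186.7)),('scene',(286.5,200.5),(214,222.5))]:
    d=plane(n,a,.19)-plane(n,b,.19); print(np.linalg.norm(d),np.degrees(np.arctan2(-d[0],d[1])))
for z,p in [(.018,(376/1.5,279/1.5)),(.01,(313/1.5,393/1.5)),(.01,(335/1.5,404/1.5))]: print('tongs',plane('top',p,z))
print('dish',plane('top',(460/1.5,375/1.5),.03)); print('bowl',plane('top',(558/1.5,300/1.5),.058)); print('jar',plane('top',(266/1.5,203/1.5),.113))
# case corners roof front edge
for p in [(329,196),(542,266),(354,116),(563,183)]: print(plane('top',(p[0]/1.5,p[1]/1.5),.215))
E
```

```text
L (array([0.62847881, 0.07261873, 0.2036444 ]), np.float64(0.0006606539329993232)) [0.63055267 0.07290695 0.19      ] [0.62562883 0.07642523 0.19      ]
R (array([ 0.57724727, -0.08132223,  0.19517108]), np.float64(0.00010697503375147764)) [ 0.57777848 -0.08207663  0.19      ] [ 0.57580151 -0.08091347  0.19      ]
0.16372240264991111 -18.804467000929083
0.16504007986369615 -17.572383659809176
tongs [0.59598531 0.06687738 0.018     ]
tongs [0.3869659  0.18132857 0.01      ]
tongs [0.36736011 0.14080844 0.01      ]
dish [ 0.42254646 -0.08472099  0.03      ]
bowl [ 0.55586452 -0.25353115  0.058     ]
jar [0.71481393 0.25025212 0.113     ]
[0.70024147 0.13175192 0.215     ]
[ 0.5962423  -0.18130843  0.215     ]
[0.82267406 0.09561121 0.215     ]
[ 0.71996642 -0.2147928   0.215     ]
```

Call:
step_arm:
  increments:
    - [0.01, 0.015, 0.03, 0, 0, -2, -1]
    - [0.03, 0.045, 0.05, 0, 0, -4, -1]
    - [0.05, 0.075, 0.06, 0, 0, -6, -1]
    - [0.07, 0.105, 0.07, 0, 0, -8, -1]
    - [0.09, 0.135, 0.07, 0, 0, -10, -1]
    - [0.11, 0.165, 0.07, 0, 0, -12, -1]
    - [0.13, 0.2, 0.07, 0, 0, -14, -1]
    - [0.15, 0.23, 0.07, 0, 0, -15, -1]
    - [0.17, 0.26, 0.07, 0, 0, -15, -1]
    - [0.19, 0.29, 0.07, 0, 0, -15, -1]

```text
t: 2.03
eef_pos: [0.3418, -0.3663, 0.3017]
tool_rot: [0.0, 1.0, -0.018, 0.0]
contact_force: [0.6, -0.8, 0.2]
gripper_width: 0.998
```

Call:
step_arm:
  increments:
    - [0.02, 0.03, 0, 0, 0, -2, -1]
    - [0.04, 0.06, 0, 0, 0, -4, -1]
    - [0.06, 0.09, 0, 0, 0, -6, -1]
    - [0.08, 0.12, 0, 0, 0, -8, -1]
    - [0.1, 0.15, 0, 0, 0, -10, -1]
    - [0.12, 0.18, 0, 0, 0, -12, -1]
    - [0.14, 0.21, 0, 0, 0, -14, -1]
    - [0.16, 0.25, 0, 0, 0, -16, -1]
    - [0.18, 0.28, 0, 0, 0, -16, -1]
    - [0.2, 0.31, 0, 0, 0, -16, -1]

```text
t: 2.87
eef_pos: [0.542, -0.0555, 0.3017]
tool_rot: [-0.0, 0.988, -0.157, 0.0]
contact_force: [0.8, -0.1, -0.3]
gripper_width: 1.0
```

Call:
step_arm:
  increments:
    - [0.02, 0.03, 0, 0, 0, 0, -1]
    - [0.04, 0.06, 0, 0, 0, 0, -1]
    - [0.06, 0.09, 0, 0, 0, 0, -1]
    - [0.075, 0.115, 0, 0, 0, 0, -1]
    - [0.086, 0.13, -0.01, 0, 0, 0, -1]
    - [0.086, 0.13, -0.02, 0, 0, 0, -1]
    - [0.086, 0.13, -0.02, 0, 0, 0, -1]

```text
t: 3.45
eef_pos: [0.6261, 0.0729, 0.2787]
tool_rot: [0.0, 0.988, -0.156, -0.002]
contact_force: [-0.3, -0.1, -0.8]
gripper_width: 0.999
```

```bash
python3 - <<'E'
from station import bot
from h import *
import cv2
P={'top':(246,163.5)}
r=bot.read_camera('wrist'); cv2.imwrite('pics/w1.png',cv2.resize(r['color'][:,:,::-1],None,fx=1.5,fy=1.5))
np.savez('w1.npz',**r); print(r['intrinsics'],r['extrinsics'])
for t in ['knob_left','knob_right']: 
    for d in bot.place_of(t,'wrist'): print(t,np.array(d['location'])*[512,384],d['conf'])
r=bot.read_camera('scene'); cv2.imwrite('pics/s1.png',cv2.resize(r['color'][:,:,::-1],None,fx=1.5,fy=1.5))
o=bot.get_obs(); print(o['eef_pos'],o['tool_rot'],o['t'])
E
```

```text
[[297.31863964   0.         259.3697459 ]
 [  0.         297.31863964 187.97017306]
 [  0.           0.           1.        ]] [[-0.30818497  0.89726458  0.31613018  0.70744762]
 [-0.95132502 -0.29124734 -0.10077543  0.04700566]
 [ 0.00164985 -0.33180003  0.9433483   0.42230794]
 [ 0.          0.          0.          1.        ]]
knob_left [259.1232 192.3072] 0.82
knob_right [433.5104 191.0016] 0.86
[0.6271154  0.07050245 0.28195764] [ 3.20099464e-04  9.87433277e-01 -1.58035624e-01  4.03228606e-04] 3.65
```

```bash
python3 - <<'E'
import numpy as np
r=np.load('w1.npz');K=r['intrinsics'];T=r['extrinsics']
def wr(p,z):
    u=np.array([(p[0]-K[0,2])/K[0,0],(p[1]-K[1,2])/K[1,1]]);t=np.linalg.norm(u);s=np.sin(t)*u/t
    d=T[:3,:3]@[s[0],-s[1],-np.cos(t)];o=T[:3,3];return o+d*(z-o[2])/d[2]
L=wr((259.1,192.3),.19);R=wr((433.5,191),.19);print(L,R,np.linalg.norm(L-R),np.degrees(np.arctan2(-(L-R)[0],(L-R)[1])))
E
```

```text
[0.62603163 0.07321384 0.19      ] [ 0.57601931 -0.08342991  0.19      ] 0.1644338662200003 -17.70694598185006
```

View pics/w1.png

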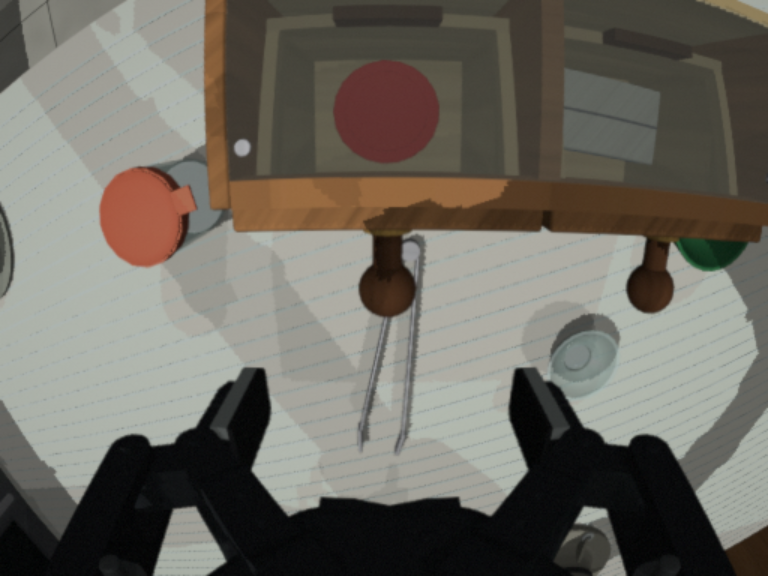

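View pics/s1.png

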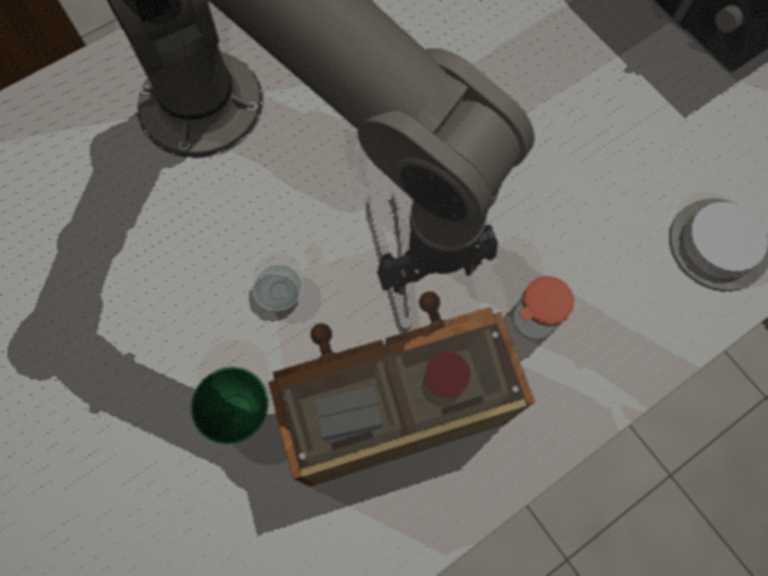

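Call:
step_arm:
  increments:
    - [0, 0, -0.02, 0, 0, 0, -1]
    - [0, 0, -0.04, 0, 0, 0, -1]
    - [0, 0.001, -0.06, 0, 0, 0, -1]
    - [0, 0.001, -0.08, 0, 0, 0, -1]
    - [0, 0.001, -0.1, 0, 0, 0, -1]
    - [0, 0.001, -0.113, 0, 0, 0, -1]
    - [0, 0.001, -0.113, 0, 0, 0, -1]

```text
t: 4.23
eef_pos: [0.6255, 0.0716, 0.166]
tool_rot: [0.001, 0.988, -0.158, -0.002]
contact_force: [-1.1, -0.5, 0.4]
gripper_width: 1.003
```

Call:
step_arm:
  increments:
    - [0, 0, 0, 0, 0, 0, 0]
    - [0, 0, 0, 0, 0, 0, 0.3]
    - [0, 0, 0, 0, 0, 0, 1]
    - [0, 0, 0, 0, 0, 0, 1]
    - [0, 0, 0, 0, 0, 0, 1]
    - [0, 0, 0, 0, 0, 0, 1]
    - [0, 0, 0, 0, 0, 0, 1]
    - [0, 0, 0, 0, 0, 0, 1]
  force: 60

```text
t: 4.9
eef_pos: [0.6279, 0.0736, 0.1698]
tool_rot: [-0.0, 0.988, -0.157, 0.001]
contact_force: [-1.8, 0.8, 5.1]
gripper_width: 0.343
```

```bash
python3 - <<'E'
from station import bot
import cv2
r=bot.read_camera('wrist'); cv2.imwrite('pics/w2.png',cv2.resize(r['color'][:,:,::-1],None,fx=1.5,fy=1.5))
o=bot.get_obs(); print(o['t'],o['eef_pos'],o['contact_force'],o['torque'],o['gripper_width'])
E
```

```text
4.95 [0.62787203 0.07356073 0.16979666] [-2.11119861  0.35392084  5.62283432] [0.10647764 0.23236825 0.00571629] 0.34234908519999746
```

View pics/w2.png

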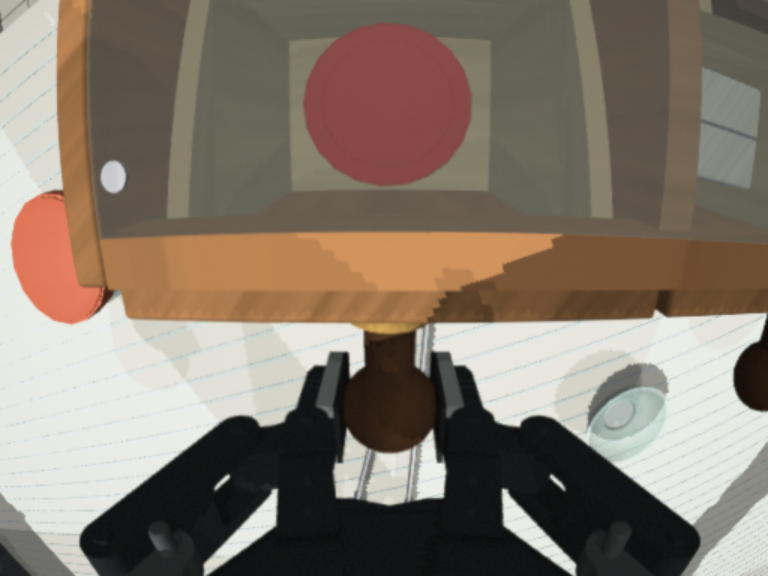

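Call:
step_arm:
  increments:
    - [-0.0037, 0.0012, -0.0014, -0.46, -1.43, 0, 1]
    - [-0.0073, 0.0024, -0.0028, -0.93, -2.85, 0, 1]
    - [-0.0109, 0.0035, -0.0044, -1.39, -4.28, 0, 1]
    - [-0.0145, 0.0047, -0.0061, -1.85, -5.7, 0, 1]
    - [-0.018, 0.0058, -0.0079, -2.3, -7.1, 0, 1]
    - [-0.0214, 0.007, -0.0097, -2.78, -8.56, 0, 1]
    - [-0.0214, 0.007, -0.0097, -2.78, -8.56, 0, 1]

```text
t: 5.53
eef_pos: [0.6066, 0.0805, 0.1605]
tool_rot: [0.012, 0.984, -0.156, 0.08]
contact_force: [1.5, -1.2, 6.8]
gripper_width: 0.344
```

```bash
python3 - <<'E'
from station import bot
import cv2
r=bot.read_camera('wrist'); cv2.imwrite('pics/w3.png',cv2.resize(r['color'][:,:,::-1],None,fx=1.5,fy=1.5))
o=bot.get_obs(); print(o['t'],o['eef_pos'],o['contact_force'],o['torque'],o['gripper_width'],o['q'])
E
```

```text
5.5833 [0.60720177 0.08030023 0.1607838 ] [ 1.79979362 -1.33432187  8.199334  ] [-0.34325382 -0.36115193  0.00619767] 0.34101519923321433 [ 0.00580965  0.40723643 -0.36155414  1.87419694  0.33765604  0.77888284
 -2.43375436]
```

View pics/w3.png

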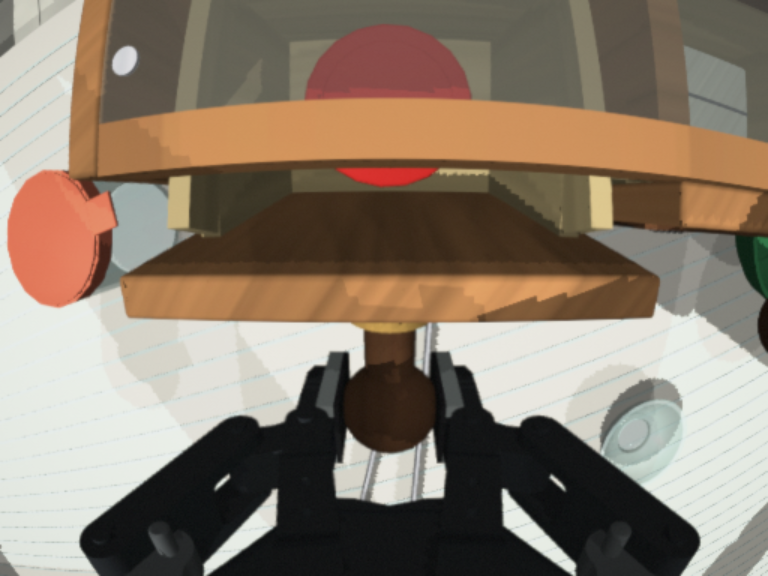

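Call:
step_arm:
  increments:
    - [-0.0034, 0.0011, -0.0015, -0.46, -1.43, 0, 1]
    - [-0.0068, 0.0022, -0.0033, -0.93, -2.85, 0, 1]
    - [-0.0101, 0.0033, -0.0053, -1.39, -4.28, 0, 1]
    - [-0.0134, 0.0044, -0.0073, -1.85, -5.7, 0, 1]
    - [-0.0166, 0.0054, -0.0096, -2.3, -7.1, 0, 1]
    - [-0.0198, 0.0064, -0.012, -2.78, -8.56, 0, 1]
    - [-0.0198, 0.0064, -0.012, -2.78, -8.56, 0, 1]

```text
t: 6.17
eef_pos: [0.587, 0.0869, 0.148]
tool_rot: [0.024, 0.975, -0.155, 0.157]
contact_force: [4.4, -1.5, 4.9]
gripper_width: 0.342
```

```bash
python3 - <<'E'
from station import bot
o=bot.get_obs(); print(o['t'],o['eef_pos'],o['tool_rot'],o['contact_force'],o['torque'],o['gripper_width'],o['q'])
E
```

```text
6.1667 [0.58697078 0.08689081 0.14799224] [ 0.02394223  0.97517845 -0.15455859  0.15673353] [ 4.42025936 -1.52722714  4.91491074] [-0.31204569 -0.86538397  0.01980232] 0.3416731241755319 [-0.12596155  0.34101145 -0.27988794  2.03840625  0.54375616  0.59132558
 -2.69193076]
```

Call:
step_arm:
  increments:
    - [-0.003, 0.001, -0.0025, -0.46, -1.43, 0, 1]
    - [-0.0061, 0.002, -0.005, -0.93, -2.85, 0, 1]
    - [-0.0095, 0.0031, -0.0079, -0.93, -2.85, 0, 1]
    - [-0.0129, 0.0042, -0.0109, -0.93, -2.85, 0, 1]
    - [-0.0163, 0.0053, -0.0139, -0.93, -2.85, 0, 1]
    - [-0.0196, 0.0064, -0.017, -0.93, -2.85, 0, 1]
    - [-0.0196, 0.0064, -0.017, -0.93, -2.85, 0, 1]

```text
t: 6.75
eef_pos: [0.5683, 0.093, 0.132]
tool_rot: [0.028, 0.971, -0.155, 0.182]
contact_force: [-2.9, -2.5, 16.5]
gripper_width: 0.344
```

```bash
python3 - <<'E'
from station import bot
import cv2
o=bot.get_obs(); print(o['t'],o['eef_pos'],o['tool_rot'],o['contact_force'],o['torque'],o['gripper_width'],o['q'])
r=bot.read_camera('wrist'); cv2.imwrite('pics/w4.png',cv2.resize(r['color'][:,:,::-1],None,fx=1.5,fy=1.5))
E
```

```text
6.75 [0.56829447 0.09297684 0.13202139] [ 0.02814329  0.97068313 -0.15451546  0.1819538 ] [-2.91477451 -2.46723904 16.47792115] [-0.727287   -0.58323299 -0.22820475] 0.3440370459865906 [-0.22392479  0.32728158 -0.21611122  2.12357356  0.67822449  0.51273813
 -2.87276088]
```

View pics/w4.png

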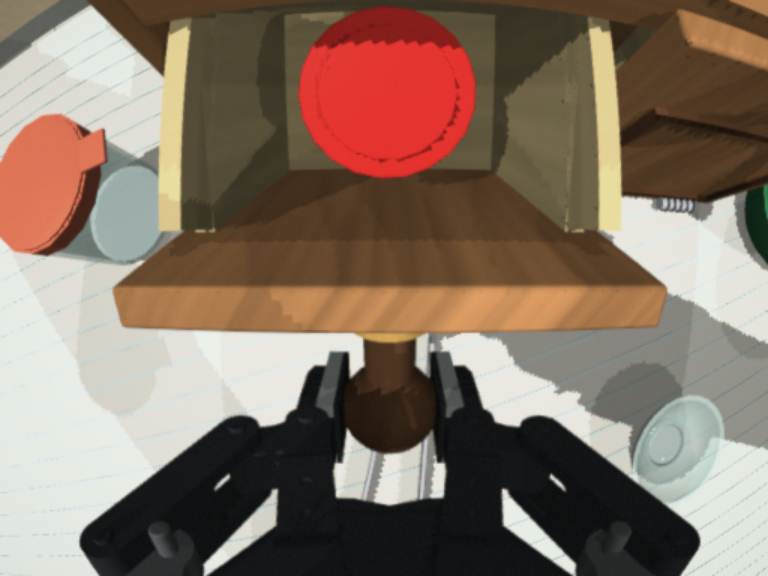

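Call:
step_arm:
  increments:
    - [-0.001, 0.0003, -0.0003, 0.46, 1.43, 0, 1]
    - [-0.002, 0.0006, -0.0006, 0.93, 2.85, 0, 1]
    - [-0.0037, 0.0012, -0.0022, 0.93, 2.85, 0, 1]
    - [-0.0054, 0.0018, -0.0038, 0.93, 2.85, 0, 1]
    - [-0.0072, 0.0024, -0.0056, 0.93, 2.85, 0, 1]
    - [-0.0072, 0.0024, -0.0056, 0.93, 2.85, 0, 1]

```text
t: 7.3
eef_pos: [0.5622, 0.095, 0.1268]
tool_rot: [0.023, 0.975, -0.157, 0.157]
contact_force: [0.7, -3.2, 12.7]
gripper_width: 0.345
```

```bash
cat > st.py <<'E'
from station import bot
import numpy as np
o=bot.get_obs(); print(o['t'],o['eef_pos'],o['contact_force'],o['torque'],o['gripper_width'],o['q'][-2:])
from scipy.spatial.transform import Rotation as R
w,x,y,z=o['tool_rot'];M=R.from_quat([x,y,z,w]).as_matrix()
f=np.array([-.951,.309,0]);F=np.array(o['contact_force'])
b=np.array(o['eef_pos'])-M[:,2]*.022-np.array([.6279,.0736,.1918])
fr=50+1e3*b@f;up=170+1e3*b[2];ph=np.arctan2(fr,up)
print('tilt',np.degrees(np.arcsin(-M[:,2]@f)),'theta',ph-np.arctan2(50,170),'R',np.hypot(fr,up),'tang',-(F@f*np.cos(ph)-F[2]*np.sin(ph)),'rad',F@f*np.sin(ph)+F[2]*np.cos(ph))
E
python3 st.py
```

```text
7.3 [0.56219659 0.09495133 0.12675224] [ 0.67383955 -3.20629878 12.65274639] [-0.37965554 -1.05664554 -0.68539925] 0.34502093564164454 [ 0.53899456 -2.78763337]
tilt 18.264083402784237 theta 0.4998728738483994 R 178.06364863891613 tang 10.10463436507094 rad 7.787834662467556
```

Call:
step_arm:
  increments:
    - [-0.0007, 0.0002, -0.0007, 0, 0, 0, 1]
    - [-0.0014, 0.0004, -0.0013, 0, 0, 0, 1]
    - [-0.002, 0.0006, -0.002, 0, 0, 0, 1]
    - [-0.002, 0.0006, -0.002, 0, 0, 0, 1]

```text
t: 7.63
eef_pos: [0.5607, 0.0954, 0.1251]
tool_rot: [0.023, 0.975, -0.157, 0.157]
contact_force: [0.8, -4.0, 13.3]
gripper_width: 0.34
```

```bash
python3 st.py
```

```text
7.6333 [0.56068344 0.09542468 0.1251457 ] [ 0.79780998 -3.97399459 13.28402933] [-0.48931618 -1.14854447 -0.74912874] 0.3402643522643423 [ 0.53457127 -2.79615557]
tilt 18.3056081893686 theta 0.5126276775810008 R 178.07145002891227 tang 10.90316186540518 rad 7.844322817652575
```

Call:
step_arm:
  increments:
    - [-0.0007, 0.0002, -0.0007, 0, 0, 0, 1]
    - [-0.0014, 0.0004, -0.0013, 0, 0, 0, 1]
    - [-0.002, 0.0006, -0.002, 0, 0, 0, 1]
    - [-0.002, 0.0006, -0.002, 0, 0, 0, 1]

```text
t: 7.97
eef_pos: [0.5604, 0.0956, 0.1248]
tool_rot: [0.023, 0.974, -0.157, 0.159]
contact_force: [1.6, -5.5, 21.0]
gripper_width: 0.338
```

```bash
python3 st.py
```

```text
7.9667 [0.56042711 0.09559881 0.12476369] [ 1.57726582 -5.5281478  21.00306302] [-1.12167056 -1.62854059 -0.82627021] 0.33835537980503255 [ 0.53042009 -2.80512747]
tilt 18.494012740075977 theta 0.5156917642091894 R 178.0521948255577 tang 17.323304113277864 rad 12.301389894398294
```

Call:
step_arm:
  increments:
    - [0, 0, 0, 0, 0, 0, 1]
    - [0, 0, 0, 0, 0, 0, 1]
    - [0, 0, 0, 0, 0, 0, 1]
    - [0, 0, 0, 0, 0, 0, 1]
    - [0, 0, 0, 0, 0, 0, 1]
    - [0, 0, 0, 0, 0, 0, 1]
    - [0, 0, 0, 0, 0, 0, 1]
    - [0, 0, 0, 0, 0, 0, 1]
    - [0, 0, 0, 0, 0, 0, 1]
    - [0, 0, 0, 0, 0, 0, 1]

```text
t: 8.8
eef_pos: [0.5604, 0.0956, 0.1248]
tool_rot: [0.023, 0.974, -0.157, 0.159]
contact_force: [1.4, -6.2, 21.5]
gripper_width: 0.341
```

```bash
python3 st.py; python3 - <<'E'
from station import bot
import cv2, numpy as np
a=[cv2.resize(bot.read_camera(n)['color'][:,:,::-1],(400,300)) for n in ['wrist','top','scene']]
cv2.imwrite('pics/f.png',np.vstack([np.hstack(a[:2]),np.hstack([a[2],a[2]*0])]))
E
```

```text
8.8 [0.56044459 0.09559017 0.12479511] [ 1.4388789  -6.18343864 21.48296085] [-1.16222649 -1.64793145 -0.82216418] 0.3407384896973838 [ 0.53041135 -2.80496774]
tilt 18.491546644689965 theta 0.5154849049726841 R 178.0597465963788 tang 17.71483362608683 rad 12.587870642289104
```

View pics/f.png

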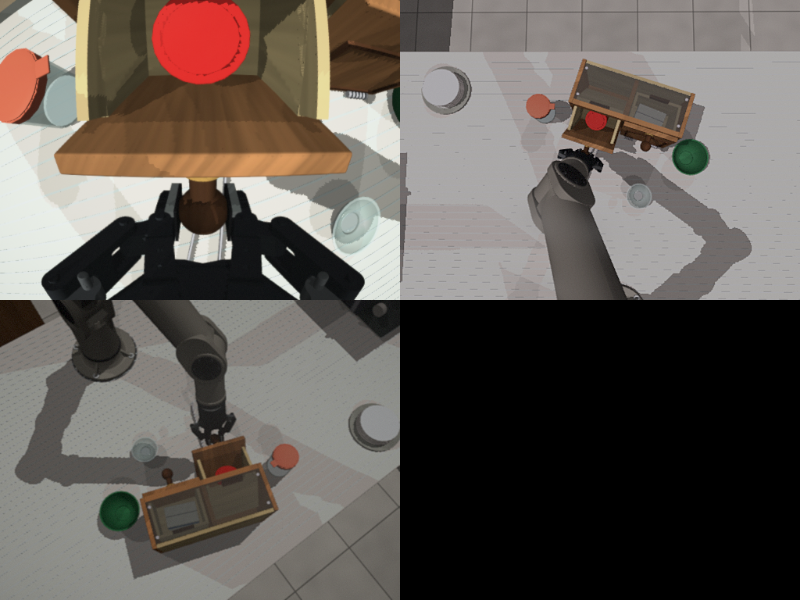

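The combined picture shows the left bin wide open with the red lid in view at about (200, 40). The knob is between the fingers at about (203, 210). The right bin is shut, and the bowl, jar and dish are where they were.

```bash
python3 -c "
from station import bot
bot.hand_in(); print(bot.get_obs()['t'])"
```

```text
the job is handed in; nothing more can be done
the job is handed in; nothing more can be done
```

The tea tin was in the left bin. I gripped that bin's knob, eased it forward onto its stop and handed the job in at about 9 s, still holding it there.

**On the stop:** the last 3 mm of commanded push moved the knob only about 0.4 mm, while the pull along its arc rose from about 11 N to 17 N. A hold of 0.8 s after that showed no movement. The tilt worked out from the tool position came to 0.515 rad against the stop's 0.50, which I put down to measurement error.

**Grip and force:** at the end the contact force read about 22 N. About 12.6 N of that acts along the line from the hinge through the knob, because the tool path is slightly off the knob's arc. The gripper read an opening of about 29 mm on the 32 mm knob throughout, and the knob did not visibly slip.

**Last stretch:** joint 7 was nearing its range limit, so for the last part the tool did not tilt with the bin and the knob turned in the fingers instead.

**Everything else:** the last pictures show the sugar bin shut and the bowl, jar and dish where they were. The tongs are mostly hidden by the arm; they show only in part in the wrist view, so I could not fully check them, but the gripper stayed well above them.

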